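Sieve the gravel out of the cloud-chamber pebbles

ROBOT

A 7-joint arm with a two-finger parallel gripper is mounted at the origin on the work surface. World frame = base frame: x ahead of the robot, y to its left, z up, the work surface at z = 0. Lengths are in mm, angles in rad, forces in N, time in s.
With the tool pointing down it reaches from about 400 to 875 mm from the base axis. Payload 4.4 kg.
Tool frame: the origin (TCP) lies midway between the tips of the shut fingers; the grasp point (between the pads) lies 19 mm behind it; z points along the fingers, y is the line along which they close (so a half turn about z gives the same grasp; the last joint's range is limited). The gripper opens to 85 mm and grips with 20 to 120 N. Pads are 22 mm wide; open, the fingers measure 114 mm over their backs; the gripper's body (76 mm by 85 mm) begins 54 mm behind the grasp point. The pads swing forward as they close: fully open they stand 13 mm farther back than shut.
Start: joints at [1.265, 0.628, 0.038, 1.517, -0.027, 0.996, -0.02], TCP at [154.408, -631.408, 231.313] pointing down, gripper open.
Joint ranges: [-3.06, 3.06], [-0.37, 2.12], [-1.25, 1.32], [0.18, 2.47], [-1.1, 4.24], [0.23, 1.98], [-2.94, 2.94]. Speed limits (rad/s): [2.57, 2.57, 3.14, 3.14, 3.14, 3.14, 3.14].

INTERFACE

Orientations are given as [roll, pitch, yaw] about the fixed x, y, z axes, in that order (R = Rz(yaw) Ry(pitch) Rx(roll)).
In Python, from cell import ctrl gives the robot as it stands. The module is installed in compiled form; this text tells all that it offers.
- The arm moves only by the tool step_arm, never from a script. Its argument "commands" is one flat list of numbers, 7 for each row, row after row: the shift along the tool's x, y, z in cm, then the turn, a rotation vector about the tool's x, y, z in rad, then the opening, from 0 (shut) to 1 (fully open). A call has 1 to 10 rows; each row is the pose to reach, as a shift and turn from the pose commanded when the call began, along the tool's axes at that moment; what a row does not reach only later rows make up. A row lasts 1/10 s, in which the tool goes at most 50 mm and 8.59 degrees, less where a joint would pass 70% of its speed; a pose out of reach is approached as far as the arm can. A call with a gripper value outside its range is refused whole. The fingers move at their own pace and stop on an object; the grip force is fixed at half the most. Time passes only in rows, so rows that repeat a pose let the fingers close. It gives the time, the measured TCP pose, the force, the opening and the grip force at its end, in the units of the state.
- ctrl.read_state(): the state, without advancing time (a new reading comes with each control period).
- ctrl.get_image(name): name is "scene" or "top" or "wrist"; returns a dict with "image" (420x560x3 uint8, red, green, blue), "range_z" (420x560 float32, mm along the optical axis (not along the pixel's ray), 0 where there is no reading), "vfov" (degrees; the focal length in pixels is half the picture's height over the tangent of half this angle, whatever the lens; pixels are square), "cx", "cy" (the principal point, pixels), "world_to_cam" (4x4, takes a point from world to camera coordinates). Camera axes: x right, y down, z forward; pixel columns grow to the right and rows downward; lengths in mm; the calibration is good to about 2 mm. A picture is of the moment at which its call begins.
- ctrl.finish_job(): hands the job in; it is judged then, once.
The state is a dict: "clock": time; "qpos": joint angles; "qd": joint speeds; "tau": joint torques, N m; "eef_pos": TCP position; "tool_rot": TCP orientation; "force": force on the tool from outside, world axes, zero at the start; "torque": the same for the moment, N m; "width": finger opening in mm; "gripper_force": force on a finger pad.
Only numpy, scipy, OpenCV 4.12 (cv2) and the standard library are available. Lean on these libraries where they do the work, as an engineer would, in place of code of your own. Each camera call takes 0.05 s, during which the arm holds its last target. There are 200 camera calls.

TASK

The three granite pebbles for the cloud chamber are in the steel sieve basket, mixed with gravel. Pick up the basket and shake it over the white tray until all the gravel has dropped through its floor into the tray, with the pebbles still in the basket; then tip the three pebbles gently, from just above the rim, into the open chamber, without the gripper touching them. Stand the empty basket upright in the tray again and let go, leaving the tray, the chamber, the torch and the bottle where they are.

Things in the scene. Friction and masses are not known exactly. Their poses are not given: they have to be found in the camera images.
- basket: Loose perforated steel sieve basket, 0.34 kg empty. Origin: level with the undersides of its four 22 mm feet, below the middle of its square floor; z up, pouring spout towards its own -x. Walls 3 mm thick rise to 65 mm above the origin at the back (inside face x = 66 mm) and the sides (inside faces y = +-66 mm); the front is open, with the spout. Fixed bow handle across the middle.
- sieve (a point): Middle of the top of the basket's floor, (0, 0, 25) mm from the basket's origin. The floor is 132 x 132 mm inside the walls and 3 mm thick, with a 4 x 4 grid of square holes, 21 to 24 mm wide, between 12 mm bars (centred at -33, 0, 33 mm in x and y) and 3 mm edges. Gravel is through when it is below this level.
- grip (a point): Middle of the basket's bow handle: a rubber-covered straight bar along the basket's y, 16 mm wide in x, 18 mm high, 96 mm long, at 125 mm above the basket's origin (100 mm above its floor). To be pinched from above, with the fingers closing along the basket's x. Axes as the basket's.
- lip (a point): Middle of the edge of the basket's spout, (-110, 0, 37) mm from its origin. The spout is a solid sheet that slopes up at 15 degrees from the floor's front edge (x = -66 mm) to here, between cheeks that narrow it from 132 to 80 mm. The pebbles leave here when the basket is tipped about its handle bar, spout down, by 45 to 55 degrees: they lodge a little in the holes and on the slope.
- pebble0: Loose rounded grey granite pebble, irregular, about 46 x 42 x 36 mm, 85 g, too big for the holes; it starts on the basket's floor and slides on the steel at a tilt of 16 to 23 degrees, or rolls. Origin at its middle.
- pebble1: Loose rounded grey granite pebble, irregular, about 46 x 42 x 36 mm, 85 g, too big for the holes; it starts on the basket's floor and slides on the steel at a tilt of 16 to 23 degrees, or rolls. Origin at its middle.
- pebble2: Loose rounded grey granite pebble, irregular, about 46 x 42 x 36 mm, 85 g, too big for the holes; it starts on the basket's floor and slides on the steel at a tilt of 16 to 23 degrees, or rolls. Origin at its middle.
- gravel0: Loose grey gravel chip, angular, about 15 x 14 x 13 mm, 10 g; it starts lying where bars of the basket's floor cross and drops through a hole when it is shaken over one; it slides on the steel when the floor tilts by 24 to 34 degrees, sooner when jolted. Origin at its middle.
- gravel1: Loose grey gravel chip, angular, about 15 x 14 x 13 mm, 10 g; it starts lying where bars of the basket's floor cross and drops through a hole when it is shaken over one; it slides on the steel when the floor tilts by 24 to 34 degrees, sooner when jolted. Origin at its middle.
- gravel2: Loose grey gravel chip, angular, about 15 x 14 x 13 mm, 10 g; it starts lying where bars of the basket's floor cross and drops through a hole when it is shaken over one; it slides on the steel when the floor tilts by 24 to 34 degrees, sooner when jolted. Origin at its middle.
- gravel3: Loose grey gravel chip, angular, about 15 x 14 x 13 mm, 10 g; it starts lying where bars of the basket's floor cross and drops through a hole when it is shaken over one; it slides on the steel when the floor tilts by 24 to 34 degrees, sooner when jolted. Origin at its middle.
- gravel4: Loose grey gravel chip, angular, about 15 x 14 x 13 mm, 10 g; it starts lying where bars of the basket's floor cross and drops through a hole when it is shaken over one; it slides on the steel when the floor tilts by 24 to 34 degrees, sooner when jolted. Origin at its middle.
- tray: Loose shallow white plastic catch tray, 280 (x) x 240 (y) x 32 mm high, walls and floor 4 mm thick, 0.9 kg, open on top. The basket starts standing in it. Origin: centre of its underside, z up.
- chamber: Cloud chamber, lid off, 1.2 kg, loose on the bench: a square foam base 200 x 200 x 24 mm, on it a black metal plate (the chamber's floor, 28 mm above the bench) and an upright clear ring of 180 mm outer and 172 mm inner diameter with a black felt rim, its top 76 mm above the bench. Origin: centre of the underside, z up.
- torch: Bystander: black and silver torch lying on the bench, 25 mm thick, 127 mm long along its x. Origin under its middle.
- spirit: Bystander: amber spirit bottle, 52 mm in diameter, 115 mm tall, upright. Origin: centre of its underside.
Things that resemble listed ones, but are neither listed nor needed, are in the scene too. Leave any blue or orange look-alike of the pebble0 alone.

How it is judged:
By the outcome, as a careful person would: the job done as asked, in the order asked, and still so for the second after the job is handed in, with the robot touching nothing.
It also fails if it takes over 64 s, if anything falls off the work surface, if the arm or the gripper's body presses on something with over 40 N, if the wrist force passes 120 N, or if a joint passes its speed limit or range.

## Working session

There is one attempt and no reset: what is moved stays moved. The work goes in short steps, Python scripts to look and compute and a tool call to move; the robot and the scene stay as the last step left them, time stands still between calls to the robot, and variables do not carry over. Pictures are saved under pics/ and viewed, at most 10 in all, crops included, and the job is handed in when it is done.

Besides the shell and the picture viewer there is one more tool, called after "Emit:" in YAML: its name, and indented under it one key for each argument. step_arm: Moves the arm, as the interface text tells. Its arguments: {"type":"object","properties":{"commands":{"type":"array"}},"required":["commands"]}

```bash
mkdir -p pics
cat > h.py <<'E'
import numpy as np, cv2
from cell import ctrl
from scipy.spatial.transform import Rotation as R
def grab(n):
    d=ctrl.get_image(n); d['f']=210/np.tan(np.radians(d['vfov'])/2); return d
def pts(d):
    z=d['range_z']; v,u=np.mgrid[:420,:560]
    p=np.stack([(u-d['cx'])*z/d['f'],(v-d['cy'])*z/d['f'],z,np.ones_like(z)],-1)
    return (p@np.linalg.inv(d['world_to_cam']).T)[...,:3]
def save(d,name): cv2.imwrite('pics/'+name,d['image'][...,::-1])
E
python3 - <<'E'
from h import *
import pickle
s=ctrl.read_state();print({k:np.round(v,3) for k,v in s.items()})
D={n:grab(n) for n in('scene','top','wrist')}
pickle.dump(D,open('d0.pkl','wb'))
for n in D: print(n,D[n]['f'],D[n]['cx'],D[n]['cy'],np.round(np.linalg.inv(D[n]['world_to_cam']),3).tolist())
cv2.imwrite('pics/a.png',cv2.resize(D['top']['image'][...,::-1],(800,600)))
cv2.imwrite('pics/b.png',cv2.resize(D['scene']['image'][...,::-1],(800,600)))
E
```

```text
{'clock': np.float64(0.0), 'qpos': array([ 1.265,  0.629,  0.038,  1.518, -0.027,  0.996, -0.02 ]), 'qd': array([ 0.   , -0.001, -0.001, -0.001, -0.002,  0.001,  0.   ]), 'tau': array([ 0.0000e+00, -5.6340e+01,  1.2260e+00, -1.9344e+01,  1.1000e-02,
        1.1000e-02,  0.0000e+00]), 'eef_pos': array([ 154.259, -630.781,  230.38 ]), 'tool_rot': array([-3.14,  0.  ,  0.24]), 'force': array([-0.567, -0.019, -0.175]), 'torque': array([-0.018,  0.   , -0.02 ]), 'gripper_force': np.float64(0.0), 'width': np.float64(85.778)}
scene 448.4098218429608 276.0806604935905 208.33147635993677 [[-0.797, 0.429, -0.425, 989.284], [0.603, 0.545, -0.582, 593.31], [-0.018, -0.721, -0.693, 805.722], [0.0, 0.0, 0.0, 1.0]]
top 396.68468666575836 281.0577711742722 209.47966834622906 [[0.017, -0.995, 0.095, 466.45], [-0.999, -0.021, -0.045, 0.857], [0.046, -0.094, -0.994, 878.184], [0.0, 0.0, 0.0, 1.0]]
wrist 348.356056844887 278.7260432619699 206.4003858281958 [[0.237, -0.928, -0.288, 228.36], [-0.971, -0.227, -0.069, -612.591], [-0.001, 0.296, -0.955, 372.797], [0.0, 0.0, 0.0, 1.0]]
```

View pics/a.png

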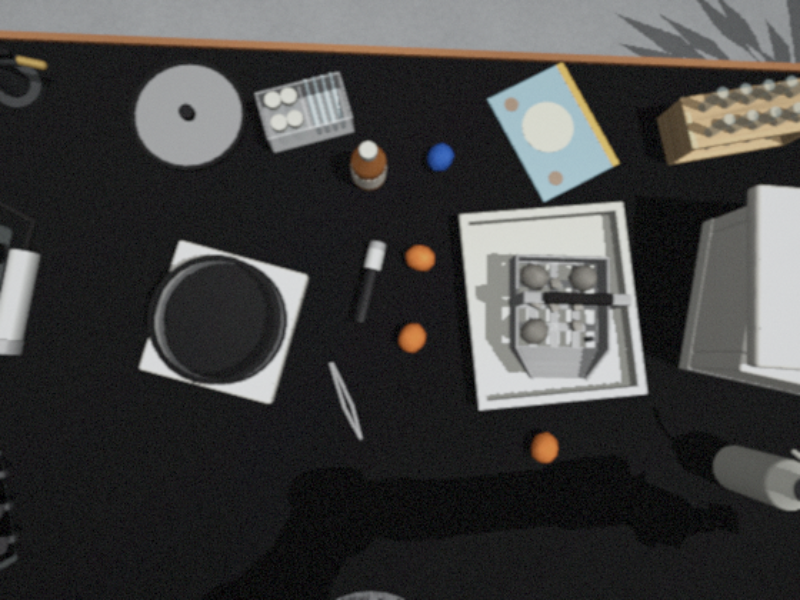

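View pics/b.png

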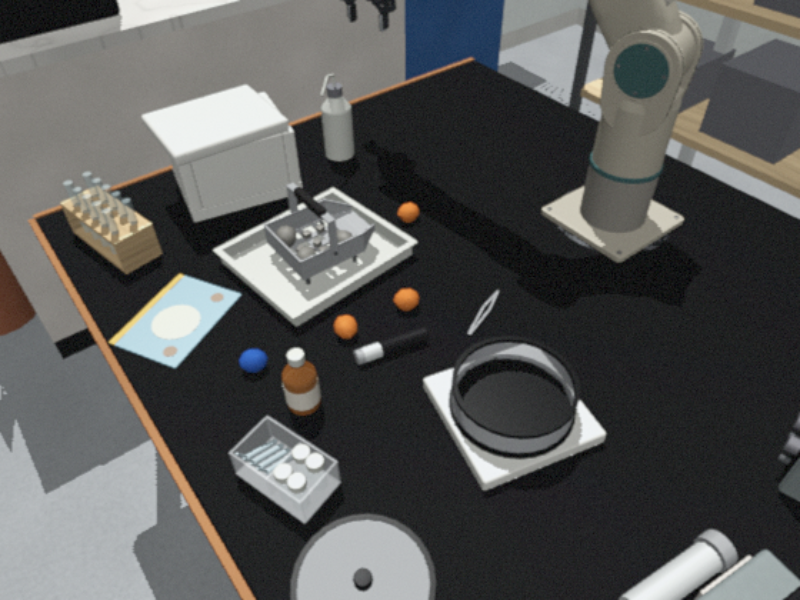

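The top view (800x600 px) shows the basket at about (560,310) in the tray, with its handle from (525,297) to (628,300) and its spout pointing down, towards the robot. The chamber ring is at (217,320), the torch at (370,280) and the bottle at (368,165). Next I measure.

Run:
```python
from h import *
import pickle
D=pickle.load(open('d0.pkl','rb'))
for n in('top','scene'):
    P=pts(D[n]); ok=D[n]['range_z']>0
    x,y,z=P[...,0],P[...,1],P[...,2]
    t=ok&(abs(y+220)<170)&(abs(x-430)<170)
    # handle bar
    m=t&(z>108)&(z<150); lum=D[n]['image'].mean(-1)
    print(n,'handle',m.sum(),np.round(np.median(P[m],0),1),'z pct',np.percentile(z[m],[10,50,90]).round(1))
    for nm,mm in(('all',m),('dark',m&(lum<70))):
        q=P[mm]; (c,s,a)=cv2.minAreaRect(q[:,:2].astype(np.float32)); print(nm,len(q),np.round(c,1),np.round(s,1),round(a,1),np.round(np.percentile(q[:,2],[5,50,95]),1))
    m=t&(z>22)&(z<40)&(lum>120); q=P[m]
    print('trayrim',cv2.minAreaRect(q[:,:2].astype(np.float32)),np.median(z[m]))
    c=ok&(abs(y-190)<150)&(abs(x-420)<150)
    m=c&(z>66)&(z<85); q=P[m][:,:2]
    A=np.c_[2*q,np.ones(len(q))]; s=np.linalg.lstsq(A,(q**2).sum(1),rcond=None)[0]
    print('ring',m.sum(),s[:2],np.sqrt(s[2]+s[0]**2+s[1]**2),np.median(z[m]))
    print('ring ellipse',cv2.fitEllipse(cv2.convexHull(q.astype(np.float32))))
    m=c&(z>15)&(z<34)&(lum>110); print('base',cv2.minAreaRect(P[m][:,:2].astype(np.float32)),np.median(z[m]))
    q=ok&(z>8)&(z<35)&(abs(y-75)<60)&(abs(x-420)<80); 
    if q.any(): print('torch',P[q].min(0),P[q].max(0))
```

```text
top handle 657 [ 544.4 -266.8  136.5] z pct [129.7 136.5 139.1]
all 657 [ 544.9 -270. ] [147.1  16.2] 89.5 [126.4 136.5 139.6]
dark 386 [ 544.7 -255.2] [116.4  15.8] 89.8 [132.6 137.8 140. ]
trayrim ((456.2140197753906, -220.13314819335938), (339.51397705078125, 287.6415100097656), 89.94841766357422) 32.07959613063201
ring 912 [510.67346921 225.58138295] 87.13698525500348 76.63893047281266
ring ellipse ((510.0464782714844, 226.07861328125), (179.95962524414062, 182.53553771972656), 12.693593978881836)
base ((503.31201171875, 227.26339721679688), (200.00811767578125, 184.91880798339844), 76.0927505493164) 24.867843109969897
torch [340.26996962  20.79955221   8.0247218 ] [499.23840002 134.81138969  27.66732389]
scene handle 335 [ 547.8 -252.9  131.5] z pct [117.9 131.5 138.2]
all 335 [ 544.5 -267.8] [150.   18.5] 89.5 [113.2 131.5 138.9]
dark 180 [ 544.9 -267. ] [16.9 92.2] 0.7 [125.4 136.3 139. ]
trayrim ((459.18780517578125, -219.97451782226562), (339.710693359375, 281.40570068359375), 89.94141387939453) 31.511767607986258
ring 832 [511.89166043 228.2552864 ] 87.14817561114991 75.25069575784045
ring ellipse ((510.6508483886719, 227.35702514648438), (181.38621520996094, 183.87750244140625), 146.4186553955078)
base ((495.9041748046875, 226.33065795898438), (227.22511291503906, 147.78436279296875), 89.9598159790039) 23.39580987850138
torch [354.03014499  31.29431099   8.07104129] [447.25121468  69.84044104  10.17574127]
```

```bash
cat >> h.py <<'E'
def rot(psi,tilt=0,axis_yaw=None):
    """tool down with tool-x at yaw psi (deg); then tip by tilt (deg) about horizontal axis = tool x (spout down)"""
    b=R.from_euler('z',psi,degrees=True)*R.from_euler('x',180,degrees=True)
    return b*R.from_euler('x',-tilt,degrees=True)
def pose():
    s=ctrl.read_state(); return np.array(s['eef_pos']),R.from_euler('xyz',s['tool_rot'])
def rows(wps,p0=None,R0=None):
    if p0 is None: p0,R0=pose()
    for p,r in wps:
        print(np.round(R0.inv().apply(np.array(p)-p0)/10,2).tolist(),np.round((R0.inv()*r).as_rotvec(),3).tolist())
def st():
    s=ctrl.read_state(); print(round(float(s['clock']),2),*[np.round(s[k],3) for k in('eef_pos','tool_rot','qpos','force','torque','width','gripper_force')])
    import json; open('log.jsonl','a').write(json.dumps([list(map(float,s[k])) for k in('qpos','eef_pos','tool_rot')])+'\n')
E
python3 - <<'E'
from h import *
# tip check: spout (-x basket) must go down at psi=90
r=rot(90,50); d=r*rot(90).inv(); print('lip',d.apply([-110,0,-88]), 'tool z',r.apply([0,0,1]))
st()
rows([([250,-400,235],rot(45)),([545,-269,235],rot(90))])
E
```

```text
lip [-3.29472607e+00 -7.00789949e-15 -1.40830198e+02] tool z [ 7.66044443e-01 -5.55111512e-17 -6.42787610e-01]
0.15 [ 154.284 -630.919  230.591] [-3.14  0.    0.24] [ 1.265  0.629  0.038  1.518 -0.027  0.996 -0.02 ] [-0.154 -0.283 -1.409] [ 0.054 -0.037 -0.059] 85.846 0.0
[14.78, -20.16, -0.41] [-0.001, -0.0, -0.546]
[46.55, -25.88, -0.4] [-0.001, -0.001, -1.331]
```

Emit:
step_arm:
  commands: [14.8, -20.2, -0.4, 0, 0, -0.546, 1, 14.8, -20.2, -0.4, 0, 0, -0.546, 1, 14.8, -20.2, -0.4, 0, 0, -0.546, 1, 14.8, -20.2, -0.4, 0, 0, -0.546, 1, 14.8, -20.2, -0.4, 0, 0, -0.546, 1, 46.5, -25.9, -0.4, 0, 0, -1.331, 1, 46.5, -25.9, -0.4, 0, 0, -1.331, 1, 46.5, -25.9, -0.4, 0, 0, -1.331, 1, 46.5, -25.9, -0.4, 0, 0, -1.331, 1, 46.5, -25.9, -0.4, 0, 0, -1.331, 1]

```text
clock: 1.15
eef_pos: [480.0, -297.8, 235.4]
tool_rot: [-3.142, 0.0, 1.542]
force: [0.6, -1.3, 0.6]
width: 85.4
gripper_force: 0.0
```

Run:
```python
from h import *
st(); rows([([545,-269,235],rot(90))])
```

```text
1.15 [ 479.979 -297.806  235.353] [-3.142  0.     1.542] [ 0.736  0.519 -0.349  1.748  0.216  0.912  0.267] [ 0.555 -1.266  0.581] [-0.042 -0.038 -0.006] 85.405 0.0
[3.07, 6.42, 0.03] [-0.0, 0.0, -0.029]
```

Emit:
step_arm:
  commands: [3.07, 6.42, 0, 0, 0, -0.029, 1, 3.07, 6.42, 0, 0, 0, -0.029, 1, 3.07, 6.42, 0, 0, 0, -0.029, 1, 3.07, 6.42, 0, 0, 0, -0.029, 1]

```text
clock: 1.55
eef_pos: [543.0, -270.5, 234.7]
tool_rot: [-3.14, 0.0, 1.565]
force: [0.3, -0.2, -0.5]
width: 85.2
gripper_force: 0.0
```

Run:
```python
from h import *
st()
d=grab('wrist'); P=pts(d); z=P[...,2]; ok=d['range_z']>0
m=ok&(z>110)&(z<145)&(abs(P[...,0]-545)<60)&(abs(P[...,1]+269)<90)
q=P[m]; print(m.sum(), cv2.minAreaRect(q[:,:2].astype(np.float32)), np.percentile(q[:,2],[5,50,95]))
t=m&(z>132)
if t.sum(): q=P[t]; print(q.mean(0), cv2.minAreaRect(q[:,:2].astype(np.float32)))
cv2.imwrite('pics/w1.png',cv2.resize(d['image'][...,::-1],(800,600)))
rows([([545,-269,111],rot(90))])
```

```text
1.55 [ 542.952 -270.451  234.662] [-3.14   0.     1.565] [ 0.633  0.58  -0.349  1.632  0.23   0.971  0.2  ] [ 0.298 -0.198 -0.461] [-0.034  0.029 -0.002] 85.23 0.0
4034 ((545.487060546875, -270.37872314453125), (145.86209106445312, 16.004804611206055), 89.6627197265625) [130.03898359 136.64098789 138.52393436]
[ 545.49339934 -266.16909252  137.05874934] ((545.490966796875, -269.6885070800781), (144.48255920410156, 15.996946334838867), 89.64938354492188)
[0.24, 0.3, 12.38] [-0.002, 0.001, -0.007]
```

View pics/w1.png

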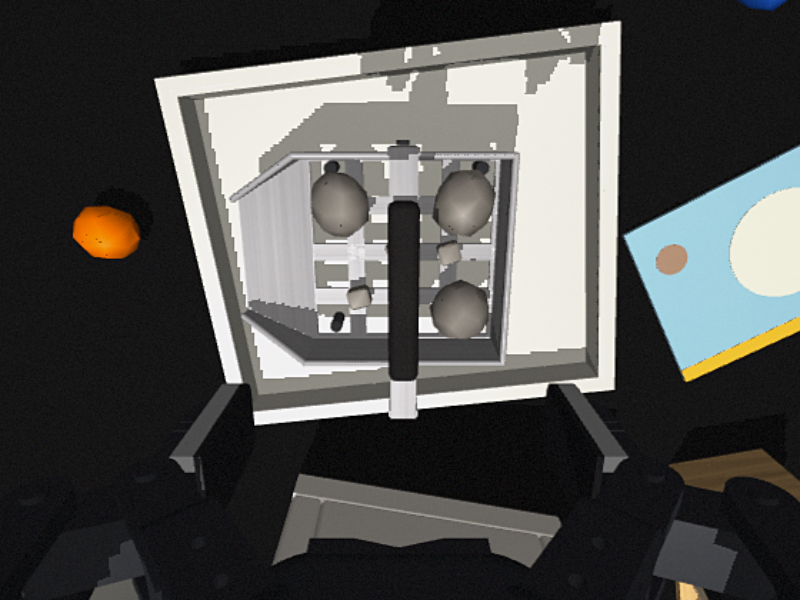

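The wrist view shows the handle bar at (403,290), with fingers open either side. There are three pebbles at (340,203), (465,203) and (460,310). Two gravel chips are visible at (450,252) and (358,297); the rest are under the bar. I descend now.

Emit:
step_arm:
  commands: [0.1, 0.24, 5, 0, 0, -0.007, 1, 0.1, 0.24, 9, 0, 0, -0.007, 1, 0.1, 0.24, 11.5, 0, 0, -0.007, 1, 0.1, 0.24, 12.45, 0, 0, -0.007, 1, 0.1, 0.24, 12.45, 0, 0, -0.007, 1, 0.1, 0.24, 12.45, 0, 0, -0.007, 0, 0.1, 0.24, 12.45, 0, 0, -0.007, 0, 0.1, 0.24, 12.45, 0, 0, -0.007, 0, 0.1, 0.24, 12.45, 0, 0, -0.007, 0, 0.1, 0.24, 12.45, 0, 0, -0.007, 0]

```text
clock: 2.6
eef_pos: [546.0, -269.6, 111.5]
tool_rot: [3.142, 0.0, 1.572]
force: [1.0, -0.2, 2.9]
width: 15.0
gripper_force: 58.4
```

Emit:
step_arm:
  commands: [0, 0, 0, 0, 0, 0, 0, 0, 0, 0, 0, 0, 0, 0, 0, 0, 0, 0, 0, 0, 0]

```text
clock: 2.9
eef_pos: [546.0, -269.5, 111.5]
tool_rot: [3.142, 0.0, 1.571]
force: [-2.1, 0.4, 5.8]
width: 14.8
gripper_force: 58.8
```

Run:
```python
from h import *
st()
```

```text
2.9 [ 546.035 -269.516  111.476] [3.142 0.    1.571] [ 0.596  0.732 -0.299  1.737  0.304  0.719  0.14 ] [-2.145  0.405  5.753] [ 0.067  0.429 -0.118] 14.786 58.825
```

Emit:
step_arm:
  commands: [0, 0, -1.0, 0, 0, 0, 0, 0, 0, -2.2, 0, 0, 0, 0, 0, 0, -3.5, 0, 0, 0, 0, 0, 0, -3.5, 0, 0, 0, 0, 0, 0, -3.5, 0, 0, 0, 0]

```text
clock: 3.4
eef_pos: [546.3, -269.5, 146.3]
tool_rot: [3.141, 0.0, 1.572]
force: [0.2, -0.1, -7.4]
width: 15.1
gripper_force: 59.0
```

Emit:
step_arm:
  commands: [1.5, 1.5, 0, 0, 0, 0, 0, -1.5, -1.5, 0, 0, 0, 0, 0, 1.5, 1.5, 0, 0, 0, 0, 0, -1.5, -1.5, 0, 0, 0, 0, 0, 1.5, -1.5, 0, 0, 0, 0, 0, -1.5, 1.5, 0, 0, 0, 0, 0, 1.5, -1.5, 0, 0, 0, 0, 0, -1.5, 1.5, 0, 0, 0, 0, 0, 0, 0, 0, 0, 0, 0, 0, 0, 0, 0, 0, 0, 0, 0]

```text
clock: 4.4
eef_pos: [543.6, -267.5, 144.0]
tool_rot: [-3.137, -0.003, 1.573]
force: [-0.0, 1.4, -6.3]
width: 14.9
gripper_force: 62.6
```

Run:
```python
from h import *
st()
d=grab('wrist'); cv2.imwrite('pics/w2.png',cv2.resize(d['image'][60:340,100:460][...,::-1],(771,600),interpolation=cv2.INTER_CUBIC))
```

```text
4.4 [ 543.612 -267.452  144.014] [-3.137e+00 -3.000e-03  1.573e+00] [ 0.608  0.688 -0.319  1.717  0.283  0.788  0.157] [-0.039  1.404 -6.295] [ 0.152 -0.074 -0.006] 14.92 62.617
```

View pics/w2.png

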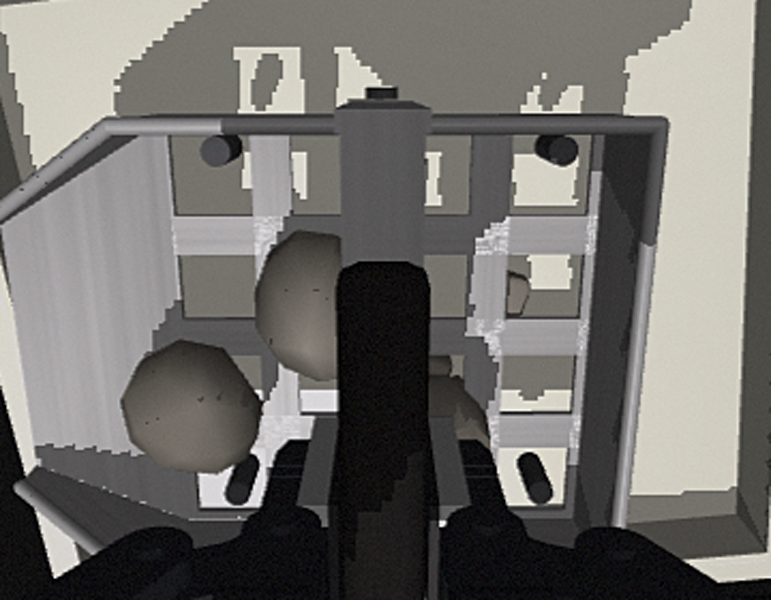

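The crop shows the pebbles at (195,405, near the spout), (305,305) and (455,410). A chip at (518,293) seems to be in or below a hole, and another is near the handle at (438,365). I tilt back a little and shake more.

Emit:
step_arm:
  commands: [0, 0.2, -0.3, 0.15, 0, 0, 0, 1.5, 1.0, -0.3, 0.15, 0, 0, 0, -1.5, -1.0, -0.3, 0.15, 0, 0, 0, 1.5, 1.0, -0.3, 0.15, 0, 0, 0, -1.5, -1.0, -0.3, 0.15, 0, 0, 0, 1.5, -1.2, -0.3, 0.15, 0, 0, 0, -1.5, 1.2, -0.3, 0.15, 0, 0, 0, 1.5, -1.2, -0.3, 0.15, 0, 0, 0, -1.5, 1.2, -0.3, 0.15, 0, 0, 0, 0, 0.2, -0.3, 0.15, 0, 0, 0]

```text
clock: 5.45
eef_pos: [549.4, -273.3, 146.7]
tool_rot: [-2.996, 0.004, 1.57]
force: [1.3, -3.7, -4.7]
width: 14.5
gripper_force: 62.6
```

Emit:
step_arm:
  commands: [1.5, 0, 0, 0, 0, 0, 0, 0, 1.5, 0, 0, 0, 0, 0, -1.5, 0, 0, 0, 0, 0, 0, 0, -1.5, 0, 0, 0, 0, 0, 1.5, 0, 0, 0, 0, 0, 0, 0, 1.5, 0, 0, 0, 0, 0, -1.5, 0, 0, 0, 0, 0, 0, 0, -1.5, 0, 0, 0, 0, 0, 0, 0, 0, 0, 0, 0, 0, 0, 0, 0, 0, 0, 0, 0]

```text
clock: 6.45
eef_pos: [551.5, -266.9, 149.6]
tool_rot: [-2.998, -0.001, 1.575]
force: [0.3, 0.4, -6.6]
width: 14.9
gripper_force: 62.6
```

Run:
```python
from h import *
st()
d=grab('wrist'); a=d['image'][60:340,100:460][...,::-1]
t=grab('top'); b=t['image'][120:320,310:470][...,::-1]
a=cv2.resize(a,(450,350)); b=cv2.resize(b,(350,437)); 
c=np.zeros((437,800,3),np.uint8); c[:350,:450]=a; c[:,450:]=b; cv2.imwrite('pics/w3.png',c)
```

```text
6.45 [ 551.494 -266.947  149.556] [-2.998e+00 -1.000e-03  1.575e+00] [ 0.545  0.747 -0.294  1.567  0.287  1.009  0.144] [ 0.289  0.445 -6.562] [ 0.07  -0.54   0.081] 14.898 62.61
```

View pics/w3.png

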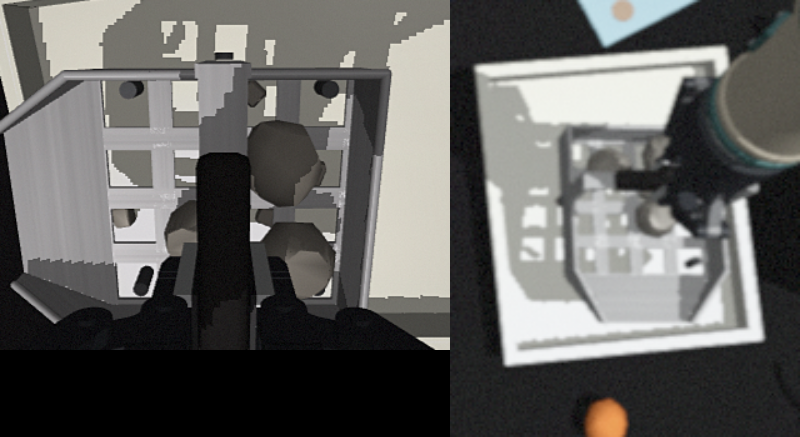

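```bash
cat >> h.py <<'E'
def basket(P):
    p,r=pose(); Rb=r*rot(90).inv()   # basket axes in world (grasped at psi=90)
    g=p-17.5*r.apply([0,0,1]); return Rb.inv().apply((P-g).reshape(-1,3)).reshape(P.shape)+[0,0,125]
def mark(n):
    d=grab(n);P=pts(d);B=basket(P);ok=d['range_z']>0
    im=d['image'][...,::-1].copy()
    ins=ok&(abs(B[...,1])<64)&(B[...,0]>-105)&(B[...,0]<64)
    fl=ins&(B[...,2]>29)&(B[...,2]<80)&(B[...,0]>-64)
    w=P[...,2]; tr=ok&(w>9)&(w<24)&(abs(P[...,0]-550)<140)&(abs(P[...,1]+262)<125)
    blob=[]
    for nm,m,c in(('floor',fl,(0,0,255)),('tray',tr,(0,255,0))):
        im[m]=(0.5*im[m]+0.5*np.array(c)).astype(np.uint8)
        k,l,s,ce=cv2.connectedComponentsWithStats(m.astype(np.uint8))
        for i in range(1,k):
            if s[i,4]>12:
                Q=(B if nm=='floor' else P)[l==i]; print(n,nm,s[i,4],ce[i].round(),'mean',Q.mean(0).round(),'size',np.ptp(Q,axis=0).round())
    return im
E
python3 - <<'E'
from h import *
a=mark('wrist')
cv2.imwrite('pics/w4.png',cv2.resize(a[60:340,100:460],(771,600)))
mark('scene')
E
```

```text
wrist floor 76 [192. 124.] mean [-44.  64.  63.] size [39.  0.  3.]
wrist floor 3597 [341. 179.] mean [37. 32. 56.] size [39. 41. 28.]
wrist floor 789 [245. 243.] mean [-20.  -9.  50.] size [19. 24. 22.]
wrist floor 2956 [349. 257.] mean [ 45. -16.  55.] size [37. 39. 33.]
wrist tray 3505 [419.  96.] mean [ 631. -193.   17.] size [280. 184.  15.]
wrist tray 256 [305. 133.] mean [ 551. -218.   18.] size [13. 14. 12.]
wrist tray 218 [200. 233.] mean [ 460. -306.   16.] size [14. 13.  9.]
wrist tray 120 [312. 232.] mean [ 559. -299.   18.] size [ 9. 12. 11.]
wrist tray 556 [438. 317.] mean [ 669. -371.   16.] size [48.  7. 15.]
scene floor 151 [221. 150.] mean [ -9. -10.  48.] size [33. 35. 31.]
scene floor 268 [208. 162.] mean [45. 16. 55.] size [37. 81. 34.]
scene tray 143 [174. 170.] mean [ 636. -373.   16.] size [105.  16.  15.]
scene tray 194 [253. 196.] mean [ 521. -148.   15.] size [217.  25.  13.]
scene tray 25 [208. 183.] mean [ 591. -264.   15.] size [12. 19. 10.]
scene tray 29 [231. 186.] mean [ 549. -214.   16.] size [15. 16. 11.]
```

View pics/w4.png

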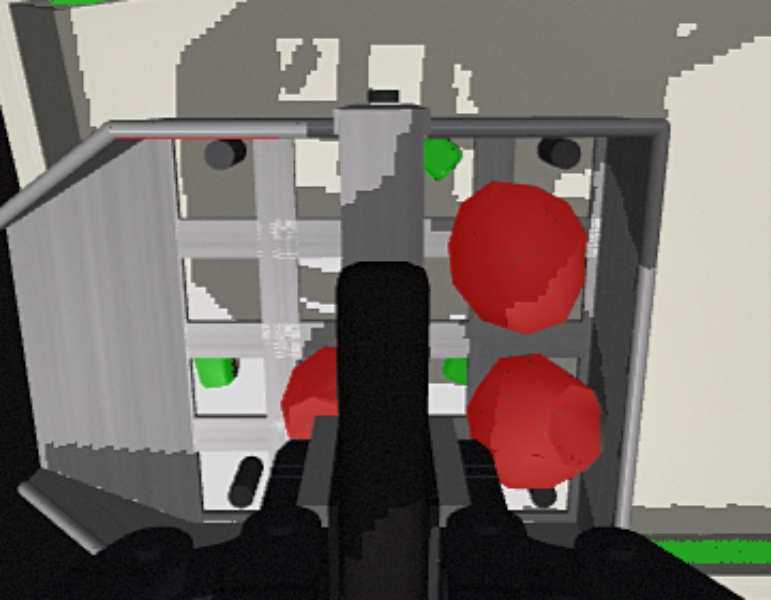

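Three chips (green) lie in the tray at (440,157), (215,370) and (457,370), and the scene camera shows a fourth. The pebbles (red) are safe inside. I shake once more, then lift and count.

Emit:
step_arm:
  commands: [1.8, 1.0, 0, 0, 0, 0, 0, -1.8, -1.0, 0, 0, 0, 0, 0, 1.8, 1.0, 0, 0, 0, 0, 0, -1.8, -1.0, 0, 0, 0, 0, 0, 1.8, -1.2, 0, 0, 0, 0, 0, -1.8, 1.2, 0, 0, 0, 0, 0, 1.8, -1.2, 0, 0, 0, 0, 0, -1.8, 1.2, 0, 0, 0, 0, 0, 1.8, 1.2, 0, 0, 0, 0, 0, 0, 0, 0, 0, 0, 0, 0]

```text
clock: 7.65
eef_pos: [551.2, -259.7, 147.9]
tool_rot: [-2.994, -0.01, 1.58]
force: [1.4, 4.3, -7.9]
width: 14.8
gripper_force: 62.9
```

Emit:
step_arm:
  commands: [0, 1.5, 0, -0.15, 0, 0, 0, 0, -1.5, 0, -0.1, 0, 0, 0, 1.5, 1.0, 0, 0, 0, 0, 0, -1.5, 1, 0, 0, 0, 0, 0, 1.5, -1, 0, 0, 0, 0, 0, -1.5, -1, 0, 0, 0, 0, 0, 1.5, 1.2, 0, 0, 0, 0, 0, -1.5, 0, 0, 0, 0, 0, 0, 0, 0, 0, 0, 0, 0, 0, 0, 0, 0, 0, 0, 0, 0]

```text
clock: 8.65
eef_pos: [547.6, -268.2, 148.8]
tool_rot: [-2.991, -0.001, 1.572]
force: [0.1, 1.0, -7.5]
width: 15.0
gripper_force: 63.3
```

Run:
```python
from h import *
st(); mark('wrist'); mark('scene'); mark('top')
```

```text
8.65 [ 547.646 -268.232  148.824] [-2.991e+00 -1.000e-03  1.572e+00] [ 0.547  0.747 -0.293  1.57   0.287  1.012  0.143] [ 0.098  0.957 -7.468] [ 0.272 -0.482 -0.047] 14.955 63.298
wrist floor 685 [209. 126.] mean [-37.  62.  61.] size [54.  3.  5.]
wrist floor 711 [350. 126.] mean [37. 62. 62.] size [53.  3.  4.]
wrist floor 3678 [358. 179.] mean [45. 32. 53.] size [36. 44. 27.]
wrist floor 2978 [350. 261.] mean [ 44. -19.  56.] size [39. 37. 29.]
wrist floor 71 [303. 249.] mean [ 15. -16.  44.] size [ 6.  9. 12.]
wrist tray 3583 [423.  96.] mean [ 631. -193.   17.] size [280. 184.  15.]
wrist tray 177 [308. 136.] mean [ 551. -220.   18.] size [14. 10.  8.]
wrist tray 127 [203. 236.] mean [ 460. -309.   16.] size [14.  9.  9.]
wrist tray 34 [314. 236.] mean [ 558. -301.   18.] size [7. 6. 3.]
wrist tray 579 [441. 318.] mean [ 668. -371.   16.] size [49.  7. 15.]
scene floor 427 [210. 158.] mean [31. -1. 52.] size [ 75. 105.  35.]
scene floor 25 [241. 163.] mean [-23.  63.  38.] size [25.  3. 23.]
scene floor 28 [222. 175.] mean [38. 63. 36.] size [31.  3. 15.]
scene tray 145 [174. 169.] mean [ 636. -373.   17.] size [107.  17.  15.]
scene tray 187 [253. 196.] mean [ 521. -148.   14.] size [210.  24.  13.]
scene tray 24 [208. 183.] mean [ 591. -264.   16.] size [11. 17.  9.]
scene tray 30 [230. 186.] mean [ 550. -215.   15.] size [16. 16. 11.]
scene tray 23 [195. 215.] mean [ 678. -181.   11.] size [ 9. 81.  6.]
top floor 394 [375. 192.] mean [43. 45. 52.] size [50. 46. 34.]
top floor 183 [401. 190.] mean [46. -9. 56.] size [33. 31. 37.]
top floor 65 [404. 215.] mean [ -3. -15.  46.] size [23. 23. 19.]
top floor 124 [367. 230.] mean [-35.  63.  50.] size [57.  3. 36.]
top tray 113 [368. 153.] mean [ 680. -231.   17.] size [ 19. 179.  15.]
top tray 15 [429. 153.] mean [ 684. -369.   18.] size [11.  3. 14.]
top tray 23 [361. 212.] mean [ 548. -214.   17.] size [16.  7. 12.]
```

```bash
cat > kin.py <<'E'
from h import *
import json, itertools
from scipy.optimize import least_squares
L=[json.loads(l) for l in open('log.jsonl')]
def rz(a): return R.from_euler('z',a)
def ry(a): return R.from_euler('y',a)
def fk(q,k):
    s1,s3,s5,s7,c7,d1,d3,d5,d7,a1,a2,a3=k
    r=rz(s1*q[0]); p=np.array([0,0,d1])+r.apply([a1,0,0])
    r=r*ry(q[1])*rz(s3*q[2]); p=p+r.apply([a2,0,d3])
    r=r*ry(q[3]); p=p+r.apply([-a3,0,0]); r=r*rz(s5*q[4]); p=p+r.apply([0,0,d5])
    r=r*ry(q[5])*rz(s7*q[6]+c7); p=p+r.apply([0,0,d7]); return p,r
def fit():
    best=None
    for s in itertools.product((1,-1),repeat=4):
        for c7 in np.arange(4)*np.pi/2:
            e=sum((R.from_euler('xyz',t).inv()*fk(q,[*s,c7]+[0]*7)[1]).magnitude()for q,_,t in L)/len(L)
            if best is None or e<best[0]: best=(e,[*s,c7])
    f=lambda k: np.concatenate([fk(q,best[1]+list(k))[0]-p for q,p,_ in L]+[0.002*(np.array(k)-[350,400,400,200,0,0,0])])
    o=least_squares(f,[350,400,400,200,0,0,0])
    return best,o
if __name__=='__main__':
    b,o=fit(); print(b,o.x.round(1),np.abs(o.fun[:-7]).max(),len(L))
    json.dump(b[1]+o.x.tolist(),open('kin.json','w'))
E
python3 kin.py
```

```text
(5.648174552084289e-16, [-1, -1, -1, -1, np.float64(1.5707963267948966)]) [336.  596.6 376.  415.4  47.9 -68.2 -14.2] 30.148505209423803 7
```

```bash
cat > kin2.py <<'E'
from kin import *
S=[-1,-1,-1,-1,np.pi/2]
def frames(q):
    r1=rz(-q[0]); r2=r1*ry(q[1]); r3=r2*rz(-q[2]); r4=r3*ry(q[3]); r5=r4*rz(-q[4]); r6=r5*ry(q[5]); r7=r6*rz(-q[6]+np.pi/2)
    return [R.identity(),r1,r2,r3,r4,r5,r6,r7]
TERMS=[(0,2),(1,0),(3,2),(3,0),(4,0),(5,2),(5,0),(6,0),(6,2)]
def row(q,T=TERMS): 
    f=frames(q); return np.stack([f[i].as_matrix()[:,j] for i,j in T],1)
def fitlin(T=TERMS):
    A=np.concatenate([row(q,T) for q,_,_ in L]); b=np.concatenate([p for _,p,_ in L])
    lam=1e-2; pr=np.array([300]+[0]*(len(T)-1))*0.
    x=np.linalg.lstsq(np.r_[A,lam*np.eye(len(T))],np.r_[b,lam*pr],rcond=None)[0]
    return x,np.abs(A@x-b).reshape(-1,3).max(1),np.linalg.svd(A)[1]
if __name__=='__main__':
    print(len(L),[np.round(q,2).tolist() for q,_,_ in L])
    for T in (TERMS,TERMS+[(i,1) for i in (1,3,5,7)]):
        x,e,s=fitlin(T); print(dict(zip(T,x.round(0))),e.round(1),s.round(2))
E
python3 kin2.py
```

```text
7 [[1.27, 0.63, 0.04, 1.52, -0.03, 1.0, -0.02], [0.74, 0.52, -0.35, 1.75, 0.22, 0.91, 0.27], [0.63, 0.58, -0.35, 1.63, 0.23, 0.97, 0.2], [0.6, 0.73, -0.3, 1.74, 0.3, 0.72, 0.14], [0.61, 0.69, -0.32, 1.72, 0.28, 0.79, 0.16], [0.54, 0.75, -0.29, 1.57, 0.29, 1.01, 0.14], [0.55, 0.75, -0.29, 1.57, 0.29, 1.01, 0.14]]
{(0, 2): np.float64(350.0), (1, 0): np.float64(19.0), (3, 2): np.float64(572.0), (3, 0): np.float64(-6.0), (4, 0): np.float64(-54.0), (5, 2): np.float64(387.0), (5, 0): np.float64(72.0), (6, 0): np.float64(17.0), (6, 2): np.float64(363.0)} [29.3  4.1  3.   2.   0.6  1.9  2. ] [5.86 5.24 1.   0.27 0.21 0.15 0.13 0.1  0.07]
{(0, 2): np.float64(322.0), (1, 0): np.float64(0.0), (3, 2): np.float64(541.0), (3, 0): np.float64(6.0), (4, 0): np.float64(-20.0), (5, 2): np.float64(374.0), (5, 0): np.float64(7.0), (6, 0): np.float64(-4.0), (6, 2): np.float64(332.0), (1, 1): np.float64(-19.0), (3, 1): np.float64(-14.0), (5, 1): np.float64(4.0), (7, 1): np.float64(1.0)} [0.  0.8 1.  0.3 0.2 0.2 0.3] [6.21 5.53 4.61 0.54 0.36 0.26 0.2  0.16 0.16 0.14 0.09 0.04 0.03]
```

```bash
cat > ik.py <<'E'
from kin2 import *
T=TERMS+[(i,1) for i in (1,3,5,7)]
X=fitlin(T)[0]
lo=np.array([-3.06,-.37,-1.25,.18,-1.1,.23,-2.94]); hi=np.array([3.06,2.12,1.32,2.47,4.24,1.98,2.94])
C=np.array([511,226.5])
def pour(beta,tilt,lipz,back=30,c=C):
    r=rot(90+beta,tilt); Rb=r*rot(90).inv()   # basket axes
    b=np.radians(beta); d=np.array([-np.cos(b),-np.sin(b)])
    lip=np.r_[c-back*d,lipz]
    g=lip-Rb.apply([-110,0,-88]); return g+17.5*r.apply([0,0,1]),r
def ik(p,r,q0,w=0.02):
    def f(q): return np.r_[(row(q,T)@X-p)/100,(frames(q)[7].inv()*r).as_rotvec()*2,w*(q-q0)]
    o=least_squares(f,np.clip(q0,lo+.03,hi-.03),bounds=(lo+.02,hi-.02)); return o.x,np.linalg.norm(o.fun[:6])
if __name__=='__main__':
    q0=np.array(ctrl.read_state()['qpos'])
    for beta in range(-180,181,15):
        q=q0.copy(); out=[]
        for f in (.33,.66,1):   # carry
            p,r=pour(beta,0,160); pp=np.array([547,-268,240]); 
            q,e=ik(pp+(p-pp)*f,rot(90+beta*f,0),q)
        out.append(e)
        for t,z in((15,150),(30,120),(40,92),(48,92),(56,92)):
            q,e=ik(*pour(beta,t,z),q); out.append(e)
        print(beta,np.round(out,3),q.round(2),'margin',np.minimum(q-lo,hi-q).min().round(2))
E
python3 ik.py
```

```text
-180 [0.001 0.    0.    0.    0.    0.266] [-0.66  1.05  0.76  1.28 -0.6   1.96 -2.92] margin 0.02
-165 [0.001 0.    0.    0.    0.    0.163] [-0.65  1.04  0.56  1.18 -0.37  1.96 -2.92] margin 0.02
-150 [0.001 0.    0.    0.    0.    0.074] [-0.62  1.03  0.32  1.12 -0.1   1.96 -2.92] margin 0.02
-135 [0.001 0.    0.    0.    0.    0.   ] [-0.68  1.03  0.27  1.12  0.07  1.94 -2.79] margin 0.04
-120 [0. 0. 0. 0. 0. 0.] [-0.78  1.    0.3   1.22  0.21  1.82 -2.63] margin 0.16
-105 [0. 0. 0. 0. 0. 0.] [-0.88  0.95  0.32  1.35  0.33  1.66 -2.52] margin 0.32
-90 [0. 0. 0. 0. 0. 0.] [-0.97  0.89  0.34  1.5   0.46  1.47 -2.45] margin 0.49
-75 [0. 0. 0. 0. 0. 0.] [-1.06  0.83  0.35  1.67  0.6   1.27 -2.41] margin 0.53
-60 [0. 0. 0. 0. 0. 0.] [-1.14  0.77  0.38  1.84  0.77  1.07 -2.42] margin 0.52
-45 [0. 0. 0. 0. 0. 0.] [-1.21  0.72  0.42  2.02  1.01  0.86 -2.5 ] margin 0.44
-30 [0.    0.    0.001 0.001 0.    0.   ] [-1.24  0.67  0.44  2.2   1.4   0.71 -2.71] margin 0.23
-15 [0.    0.    0.001 0.001 0.    0.   ] [-0.96  0.58  0.08  2.35  1.84  0.86 -2.91] margin 0.03
0 [0.    0.    0.001 0.002
[... 413 characters left out ...]
2 -1.23  2.35  2.89  0.36 -1.89] margin 0.02
75 [0.    0.    0.    0.001 0.114 0.233] [ 0.69  1.   -1.23  2.07  0.08  0.25  1.17] margin 0.02
90 [0. 0. 0. 0. 0. 0.] [ 0.68  1.05 -1.23  2.01 -0.01  0.38  1.42] margin 0.02
105 [0. 0. 0. 0. 0. 0.] [ 0.63  1.11 -1.23  1.84  0.04  0.71  1.54] margin 0.02
120 [0. 0. 0. 0. 0. 0.] [ 0.54  1.15 -1.23  1.66  0.08  1.02  1.63] margin 0.02
135 [0. 0. 0. 0. 0. 0.] [ 0.44  1.2  -1.23  1.49  0.13  1.3   1.73] margin 0.02
150 [0. 0. 0. 0. 0. 0.] [ 0.32  1.23 -1.23  1.33  0.19  1.56  1.84] margin 0.02
165 [0. 0. 0. 0. 0. 0.] [ 0.19  1.25 -1.19  1.2   0.23  1.79  1.99] margin 0.06
180 [0. 0. 0. 0. 0. 0.] [ 0.06  1.22 -1.08  1.1   0.26  1.96  2.2 ] margin 0.02
```

Run:
```python
from ik import *
p0,r0=pose()
pe,re=pour(-75,-8.5,190); print(p0.round(),pe.round(1))
up=p0+[0,0,110]
def seg(f): # position, yaw
    return up+(pe-up)*f, rot(90-75*f,-8.5)
print('call1'); rows([(p0+[0,0,z],rot(90,-8.5)) for z in(15,50,90,110)]+[seg(f) for f in(.02,.07,.15,.24,.33,.42)])
print('call2 from seg .42'); a,b=seg(.42); rows([seg(f) for f in(.51,.60,.69,.78,.86,.93,.98,1,1)],a,b)
d=grab('top');P=pts(d);z=P[...,2]
m=(z>60)&(z<125)&(abs(P[...,0]-620)<50)&(abs(P[...,1]-110)<50); print('bottle',P[m].mean(0),P[m].min(0),P[m].max(0))
```

```text
[ 548. -269.  149.] [549.6  82.4 243.5]
call1
[-0.0, -0.22, -1.48] [-0.001, 0.0, 0.001]
[-0.0, -0.74, -4.94] [-0.001, 0.0, 0.001]
[-0.0, -1.34, -8.9] [-0.001, 0.0, 0.001]
[-0.0, -1.64, -10.88] [-0.001, 0.0, 0.001]
[0.7, -1.63, -10.85] [-0.001, 0.004, 0.027]
[2.46, -1.61, -10.77] [-0.001, 0.014, 0.092]
[5.27, -1.58, -10.65] [-0.001, 0.029, 0.196]
[8.44, -1.54, -10.52] [-0.001, 0.047, 0.312]
[11.61, -1.5, -10.38] [-0.001, 0.064, 0.429]
[14.77, -1.47, -10.25] [-0.001, 0.082, 0.545]
call2 from seg .42
[2.7, -1.61, 0.38] [0.0, 0.017, 0.117]
[5.41, -3.21, 0.76] [0.0, 0.035, 0.233]
[8.11, -4.82, 1.14] [0.0, 0.052, 0.35]
[10.82, -6.42, 1.52] [0.0, 0.07, 0.466]
[13.22, -7.85, 1.86] [0.0, 0.085, 0.57]
[15.33, -9.1, 2.16] [0.0, 0.099, 0.66]
[16.83, -9.99, 2.37] [0.0, 0.108, 0.725]
[17.43, -10.35, 2.46] [0.0, 0.112, 0.751]
[17.43, -10.35, 2.46] [0.0, 0.112, 0.751]
bottle [571.39374761 158.98275642  75.16082086] [570.49933788 158.13970874  72.52446066] [572.59260893 159.49026559  76.70991335]
```

Emit:
step_arm:
  commands: [0, -0.2, -1.5, 0, 0, 0, 0, 0, -0.7, -4.9, 0, 0, 0, 0, 0, -1.3, -8.9, 0, 0, 0, 0, 0, -1.6, -10.9, 0, 0, 0, 0, 0.7, -1.6, -10.9, 0, 0.004, 0.027, 0, 2.5, -1.6, -10.8, 0, 0.014, 0.092, 0, 5.3, -1.6, -10.7, 0, 0.029, 0.196, 0, 8.4, -1.5, -10.5, 0, 0.047, 0.312, 0, 11.6, -1.5, -10.4, 0, 0.064, 0.429, 0, 14.8, -1.5, -10.3, 0, 0.082, 0.545, 0]

```text
clock: 9.85
eef_pos: [548.7, -120.4, 254.1]
tool_rot: [-2.993, 0.0, 1.016]
force: [0.5, -0.7, -6.5]
width: 15.0
gripper_force: 63.3
```

Emit:
step_arm:
  commands: [2.7, -1.6, 0.4, 0, 0.017, 0.117, 0, 5.4, -3.2, 0.8, 0, 0.035, 0.233, 0, 8.1, -4.8, 1.1, 0, 0.052, 0.35, 0, 10.8, -6.4, 1.5, 0, 0.07, 0.466, 0, 13.2, -7.9, 1.9, 0, 0.085, 0.57, 0, 15.3, -9.1, 2.2, 0, 0.099, 0.66, 0, 16.8, -10.0, 2.4, 0, 0.108, 0.725, 0, 17.4, -10.3, 2.5, 0, 0.112, 0.751, 0, 17.4, -10.3, 2.5, 0, 0.112, 0.751, 0]

```text
clock: 10.75
eef_pos: [549.2, 83.8, 244.7]
tool_rot: [-2.992, 0.0, 0.265]
force: [0.1, -0.1, -5.4]
width: 14.6
gripper_force: 63.3
```

Run:
```python
from h import *
st(); 
import io,contextlib
print(pts(grab('top'))[115,258])
a=mark('wrist'); t=mark('top'); mark('scene')
d=grab('top')['image'][...,::-1]
c=np.zeros((400,800,3),np.uint8); c[:300,:400]=cv2.resize(a,(400,300)); c[:,400:]=cv2.resize(d[130:300,310:480],(400,400),interpolation=cv2.INTER_CUBIC)
cv2.imwrite('pics/w5.png',c)
```

```text
10.75 [549.24   83.846 244.694] [-2.992  0.     0.265] [-0.046  0.494 -0.095  1.749 -0.129  0.926 -1.357] [ 0.126 -0.079 -5.378] [-0.386 -0.12   0.015] 14.572 63.306
[543.35405288   5.16041571 652.02309641]
wrist floor 691 [210. 126.] mean [-38.  62.  61.] size [52.  3.  4.]
wrist floor 4263 [356. 157.] mean [42. 45. 54.] size [55. 44. 32.]
wrist floor 3448 [346. 251.] mean [ 40. -13.  54.] size [52. 39. 34.]
wrist tray 740 [515. 245.] mean [ 533. -148.   12.] size [226.  24.   8.]
top tray 120 [369. 153.] mean [ 680. -233.   16.] size [ 20. 183.  15.]
top tray 234 [433. 189.] mean [ 603. -378.   16.] size [170.  20.  15.]
top tray 45 [384. 193.] mean [ 590. -267.   17.] size [14. 17. 11.]
top tray 86 [401. 204.] mean [ 566. -304.   17.] size [25. 30. 14.]
top tray 40 [362. 211.] mean [ 549. -217.   18.] size [16. 15. 12.]
top tray 46 [402. 253.] mean [ 458. -304.   17.] size [11. 18. 12.]
scene floor 482 [303. 193.] mean [ 17. -16.  50.] size [77. 65. 32.]
scene floor 336 [273. 209.] mean [39. 56. 49.] size [61. 35. 35.]
scene floor 294 [302. 224.] mean [-35.  62.  47.] size [62.  4. 37.]
scene tray 98 [248. 148.] mean [ 416. -327.   17.] size [ 14. 128.  14.]
scene tray 252 [185. 164.] mean [ 598. -377.   17.] size [195.  21.  15.]
scene tray 27 [240. 158.] mean [ 459. -301.   14.] size [14. 18. 11.]
scene tray 56 [208. 173.] mean [ 567. -302.   15.] size [27. 29. 12.]
scene tray 181 [254. 195.] mean [ 517. -148.   14.] size [211.  24.  13.]
scene tray 27 [208. 183.] mean [ 591. -264.   15.] size [13. 23.  9.]
scene tray 29 [231. 186.] mean [ 549. -214.   16.] size [14. 17. 12.]
```

View pics/w5.png

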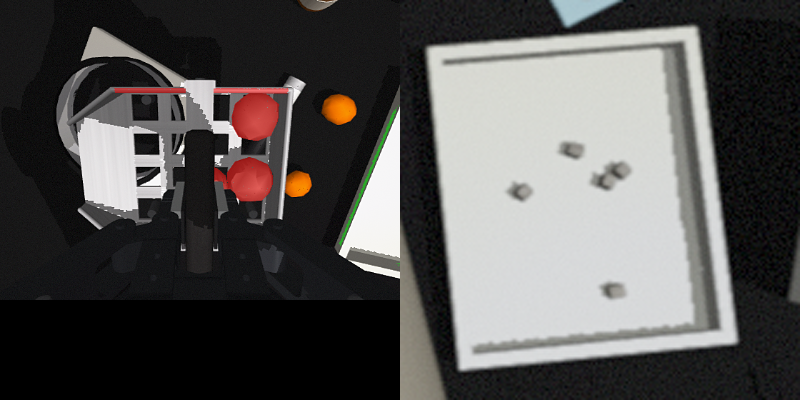

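All five chips are in the tray: (520,190), (571,150), (603,181), (618,170) and (613,290) in the right half. The pebbles are still in the basket, so I can pour.

Run:
```python
from ik import *
B=-75
w1=[pour(B,t,z) for t,z in((-5,190),(0,190),(5,188),(10,180),(14,170),(18,155),(20,140),(22,125),(24,112),(25,104))]
print('c1'); rows(w1)
w2=[pour(B,t,z) for t,z in((27,98),(29,94),(31,92),(33,91),(35,91),(37,91),(39,91),(41,91),(43,91),(45,91))]
print('c2'); rows(w2,*w1[-1])
w3=[pour(B,t,91) for t in(47,49,51,53,54,55,55,55,55,55)]
print('c3'); rows(w3,*w2[-1])
q=np.array(ctrl.read_state()['qpos'])
for w in w1+w2+w3[:6]: q,e=ik(*w,q); assert e<.01
print(q.round(2))
```

```text
c1
[0.03, -0.59, -0.61] [-0.061, 0.001, -0.002]
[0.03, -1.3, -1.5] [-0.148, 0.001, -0.002]
[0.03, -2.06, -2.12] [-0.236, 0.001, -0.002]
[0.03, -2.8, -2.09] [-0.323, 0.001, -0.001]
[0.03, -3.38, -1.64] [-0.393, 0.001, -0.001]
[0.03, -3.92, -0.65] [-0.463, 0.001, -0.001]
[0.03, -4.1, 0.6] [-0.498, 0.002, -0.001]
[0.03, -4.28, 1.87] [-0.532, 0.002, -0.001]
[0.03, -4.49, 2.96] [-0.567, 0.002, -0.001]
[0.03, -4.58, 3.66] [-0.585, 0.002, -0.001]
c2
[0.0, -0.51, 0.16] [-0.035, 0.0, 0.0]
[0.0, -0.94, 0.16] [-0.07, 0.0, 0.0]
[0.0, -1.3, -0.02] [-0.105, 0.0, 0.0]
[0.0, -1.64, -0.28] [-0.14, 0.0, 0.0]
[0.0, -1.94, -0.62] [-0.175, -0.0, 0.0]
[0.0, -2.26, -0.95] [-0.209, -0.0, 0.0]
[-0.0, -2.58, -1.27] [-0.244, -0.0, 0.0]
[0.0, -2.92, -1.58] [-0.279, -0.0, 0.0]
[0.0, -3.27, -1.88] [-0.314, -0.0, 0.0]
[0.0, -3.62, -2.16] [-0.349, 0.0, 0.0]
c3
[-0.0, -0.25, -0.38] [-0.035, 0.0, 0.0]
[-0.0, -0.52, -0.75] [-0.07, -0.0, 0.0]
[-0.0, -0.8, -1.11] [-0.105, 0.0, 0.0]
[-0.0, -1.09, -1.46] [-0.14, 0.0, 0.0]
[0.0, -1.24, -1.63] [-0.157, 0.0, 0.0]
[-0.0, -1.39, -1.8] [-0.175, -0.0, 0.0]
[-0.0, -1.39, -1.8] [-0.175, -0.0, 0.0]
[-0.0, -1.39, -1.8] [-0.175, -0.0, 0.0]
[-0.0, -1.39, -1.8] [-0.175, -0.0, 0.0]
[-0.0, -1.39, -1.8] [-0.175, -0.0, 0.0]
[-1.04  0.84  0.33  1.66  0.6   1.27 -2.43]
```

Emit:
step_arm:
  commands: [0, -0.6, -0.6, -0.061, 0, 0, 0, 0, -1.3, -1.5, -0.148, 0, 0, 0, 0, -2.1, -2.1, -0.236, 0, 0, 0, 0, -2.8, -2.1, -0.323, 0, 0, 0, 0, -3.4, -1.6, -0.393, 0, 0, 0, 0, -3.9, -0.65, -0.463, 0, 0, 0, 0, -4.1, 0.6, -0.498, 0, 0, 0, 0, -4.3, 1.9, -0.532, 0, 0, 0, 0, -4.5, 3.0, -0.567, 0, 0, 0, 0, -4.6, 3.65, -0.585, 0, 0, 0]

```text
clock: 12.0
eef_pos: [535.6, 132.6, 213.0]
tool_rot: [2.707, 0.003, 0.262]
force: [-0.1, 0.4, -10.5]
width: 15.0
gripper_force: 62.8
```

Run:
```python
from ik import *
st(); p,r=pose(); print((np.array(pour(-75,25,104)[0])-p).round(1))
B=-75
w2=[pour(B,t,z) for t,z in((27,98),(29,94),(31,92),(33,91),(35,91),(37,91),(39,91),(41,91),(43,91),(45,91))]
rows(w2)
mark('wrist')
```

```text
12.0 [535.634 132.559 213.012] [2.707 0.003 0.262] [-0.668  0.581  0.175  1.805  0.411  0.922 -2.1  ] [ -0.12    0.439 -10.482] [1.31  0.297 0.022] 14.952 62.783
[ 1.2 -2.6  1.4]
[0.05, -0.2, 0.16] [-0.036, 0.002, 0.001]
[0.05, -0.63, 0.15] [-0.071, 0.002, 0.001]
[0.05, -0.99, -0.03] [-0.106, 0.002, 0.002]
[0.05, -1.33, -0.29] [-0.141, 0.002, 0.002]
[0.05, -1.63, -0.63] [-0.176, 0.002, 0.002]
[0.05, -1.95, -0.96] [-0.211, 0.002, 0.002]
[0.05, -2.27, -1.28] [-0.246, 0.002, 0.002]
[0.05, -2.61, -1.58] [-0.281, 0.002, 0.002]
[0.05, -2.96, -1.88] [-0.315, 0.002, 0.002]
[0.05, -3.32, -2.16] [-0.35, 0.002, 0.002]
wrist floor 635 [209. 126.] mean [-36.  62.  62.] size [54.  3.  4.]
wrist floor 727 [351. 126.] mean [39. 62. 62.] size [53.  4.  5.]
wrist floor 108 [169. 185.] mean [-63.  28.  52.] size [ 2. 11. 16.]
wrist floor 2687 [194. 249.] mean [-51. -11.  56.] size [26. 38. 34.]
wrist tray 112 [477. 121.] mean [ 680. -230.   17.] size [ 18. 166.  15.]
wrist tray 496 [411. 175.] mean [ 590. -142.   16.] size [119.  12.  13.]
wrist tray 1109 [518. 190.] mean [ 605. -377.   17.] size [180.  20.  15.]
wrist tray 104 [470. 189.] mean [ 591. -264.   15.] size [15. 18.  9.]
wrist tray 200 [480. 207.] mean [ 568. -301.   16.] size [27. 30. 11.]
wrist tray 119 [438. 211.] mean [ 550. -214.   15.] size [17. 16. 11.]
wrist tray 90 [456. 273.] mean [ 460. -302.   15.] size [14. 17.  9.]
wrist tray 303 [456. 298.] mean [ 416. -321.   17.] size [ 13. 131.  15.]
```

Emit:
step_arm:
  commands: [0, -0.3, 0.16, -0.036, 0, 0, 0, 0, -0.65, 0.15, -0.071, 0, 0, 0, 0, -1.0, 0, -0.106, 0, 0, 0, 0, -1.33, -0.29, -0.141, 0, 0, 0, 0, -1.63, -0.63, -0.176, 0, 0, 0, 0, -1.95, -0.96, -0.211, 0, 0, 0, 0, -2.27, -1.28, -0.246, 0, 0, 0, 0, -2.6, -1.58, -0.281, 0, 0, 0, 0, -2.95, -1.88, -0.315, 0, 0, 0, 0, -3.3, -2.16, -0.35, 0, 0, 0]

```text
clock: 13.05
eef_pos: [526.1, 169.6, 219.9]
tool_rot: [2.353, 0.001, 0.262]
force: [-0.6, -0.6, -2.9]
width: 14.7
gripper_force: 63.8
```

Emit:
step_arm:
  commands: [0, -0.25, -0.38, -0.035, 0, 0, 0, 0, -0.5, -0.75, -0.07, 0, 0, 0, 0, -0.8, -1.1, -0.105, 0, 0, 0, 0, -1.1, -1.45, -0.14, 0, 0, 0, 0, -1.25, -1.6, -0.157, 0, 0, 0, 0, -1.4, -1.8, -0.175, 0, 0, 0, 0, -1.4, -1.8, -0.175, 0, 0, 0, 0, -1.4, -1.8, -0.175, 0, 0, 0, 0, -1.4, -1.8, -0.175, 0, 0, 0]

```text
clock: 13.95
eef_pos: [520.6, 190.2, 223.2]
tool_rot: [2.181, 0.001, 0.26]
force: [0.4, 0.6, -3.5]
width: 14.6
gripper_force: 63.9
```

Run:
```python
from ik import *
st(); p,r=pose(); print((np.array(pour(-75,55,91)[0])-p).round(1))
a=grab('scene')['image'][...,::-1]; b=grab('wrist')['image'][...,::-1]
c=np.hstack([cv2.resize(a[120:360,200:440],(400,400)),cv2.resize(b,(400,300))[np.r_[0:300,[0]*100]]]); cv2.imwrite('pics/w6.png',c)
```

```text
13.95 [520.569 190.226 223.178] [2.181e+00 1.000e-03 2.600e-01] [-1.042  0.84   0.329  1.656  0.597  1.272 -2.423] [ 0.411  0.634 -3.544] [ 1.497  0.361 -0.016] 14.645 63.921
[-0.4  2.1 -1.6]
```

View pics/w6.png

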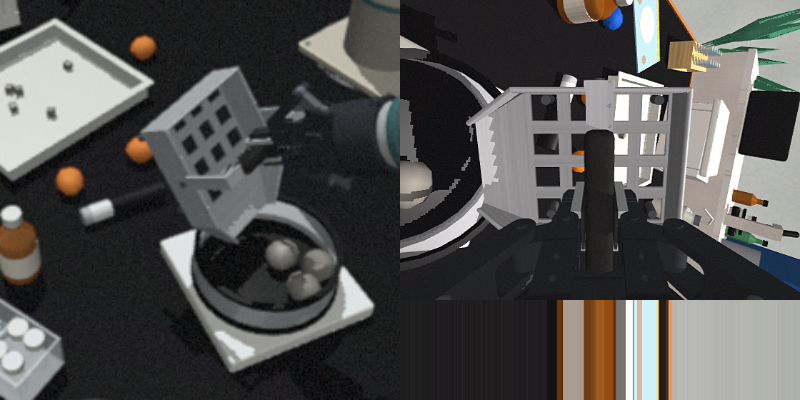

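The left picture shows all three pebbles lying in the chamber at (283,255), (317,265) and (303,287). The basket is empty and the gravel is still in the tray. I return the basket now.

Run:
```python
from ik import *
d=grab('scene');P=pts(d);Bk=basket(P)
for n in('scene','wrist'):
    d=grab(n);Bk=basket(pts(d)); m=(d['range_z']>0)&(Bk[...,2]>1)&(Bk[...,2]<19)&(abs(Bk[...,:2]).max(-1)<80)
    k,l,s,ce=cv2.connectedComponentsWithStats(m.astype(np.uint8))
    for i in range(1,k):
        if s[i,4]>4: print('foot?',n,s[i,4],Bk[l==i].mean(0).round())
B=-75
w1=[pour(B,t,z) for t,z in((48,95),(40,105),(32,120),(24,140),(16,160),(8,180),(0,190))]
rows(w1)
a,_=w1[-1]; e=np.array([546,-269.5,250]); S=lambda f:(a+(e-a)*f,rot(15+75*f))
print('c2'); rows([S(f) for f in(.05,.15,.27,.39,.51,.63,.75,.87,.96,1)],*w1[-1])
```

```text
foot? scene 9 [58. 53.  7.]
foot? scene 6 [-49. -64.  15.]
foot? scene 5 [15. 59. 18.]
foot? scene 12 [-48.  54.   8.]
foot? wrist 5 [-63.  54.  17.]
foot? wrist 203 [-49.  50.  15.]
foot? wrist 210 [54. 50. 15.]
foot? wrist 5 [63. 54. 18.]
foot? wrist 8 [27. 50. 18.]
foot? wrist 6 [-63.  50.  18.]
foot? wrist 5 [-27.  49.  18.]
foot? wrist 118 [-49. -63.  11.]
foot? wrist 116 [ 53. -63.  11.]
[0.02, 0.89, 1.1] [0.123, 0.001, 0.0]
[0.02, 2.38, 2.22] [0.262, 0.002, 0.0]
[0.02, 4.04, 3.13] [0.402, 0.002, 0.0]
[0.02, 5.86, 3.8] [0.542, 0.002, 0.0]
[0.02, 7.42, 4.48] [0.681, 0.002, -0.0]
[0.02, 8.73, 5.12] [0.821, 0.002, -0.0]
[0.02, 8.98, 6.28] [0.961, 0.002, -0.0]
c2
[-0.47, 1.74, 0.05] [0.0, 0.0, -0.065]
[-1.42, 5.22, 0.16] [0.0, 0.0, -0.196]
[-2.55, 9.4, 0.28] [0.0, 0.0, -0.353]
[-3.69, 13.58, 0.41] [0.0, 0.0, -0.511]
[-4.82, 17.76, 0.54] [0.0, 0.0, -0.668]
[-5.96, 21.93, 0.66] [0.0, 0.0, -0.825]
[-7.09, 26.11, 0.79] [0.0, 0.0, -0.982]
[-8.23, 30.29, 0.91] [0.0, 0.0, -1.139]
[-9.08, 33.42, 1.01] [0.0, 0.0, -1.257]
[-9.46, 34.82, 1.05] [-0.0, 0.0, -1.309]
```

Emit:
step_arm:
  commands: [0, 0.9, 1.1, 0.123, 0, 0, 0, 0, 2.4, 2.2, 0.262, 0, 0, 0, 0, 4.0, 3.1, 0.402, 0, 0, 0, 0, 5.9, 3.8, 0.542, 0, 0, 0, 0, 7.4, 4.5, 0.681, 0, 0, 0, 0, 8.7, 5.1, 0.821, 0, 0, 0, 0, 9.0, 6.3, 0.961, 0, 0, 0, 0, 9.0, 6.3, 0.961, 0, 0, 0]

```text
clock: 15.0
eef_pos: [548.7, 77.1, 261.1]
tool_rot: [3.136, 0.002, 0.242]
force: [0.4, -2.7, -4.0]
width: 14.7
gripper_force: 63.7
```

Emit:
step_arm:
  commands: [-0.5, 1.7, 0, 0, 0, -0.065, 0, -1.4, 5.2, 0.2, 0, 0, -0.196, 0, -2.5, 9.4, 0.3, 0, 0, -0.34, 0, -3.7, 13.6, 0.4, 0, 0, -0.49, 0, -4.8, 17.8, 0.5, 0, 0, -0.64, 0, -6.0, 21.9, 0.7, 0, 0, -0.79, 0, -7.1, 26.1, 0.8, 0, 0, -0.94, 0, -8.2, 30.3, 0.9, 0, 0, -1.09, 0, -9.1, 33.4, 1.0, 0, 0, -1.23, 0, -9.5, 34.8, 1.0, 0, 0, -1.309, 0]

```text
clock: 16.0
eef_pos: [542.5, -275.2, 249.4]
tool_rot: [-3.135, 0.005, 1.569]
force: [-0.7, -0.4, -3.7]
width: 14.9
gripper_force: 63.7
```

Emit:
step_arm:
  commands: [0, 0, 0, 0, 0, 0, 0, 0, 0, 0, 0, 0, 0, 0]

```text
clock: 16.2
eef_pos: [544.5, -268.5, 250.0]
tool_rot: [-3.138, -0.0, 1.569]
force: [-0.3, 0.3, -2.7]
width: 14.8
gripper_force: 63.7
```

Run:
```python
from h import *
st(); rows([([546,-267,z],rot(90)) for z in(170,130,111.8)])
for n in('wrist','scene'):
    d=grab(n);P=pts(d);p,r=pose();m=(d['range_z']>0)&(abs(P[...,2]-p[2]-17.5)<12)&(abs(P[...,0]-p[0])<12)&(abs(P[...,1]-p[1])<90);q=P[m]
    print(n,(np.percentile(q,[1,99],axis=0)-p).round(1))
```

```text
16.2 [ 544.52  -268.498  249.964] [-3.138 -0.     1.569] [ 0.606  0.562 -0.312  1.611  0.197  1.003  0.23 ] [-0.349  0.331 -2.703] [ 0.168 -0.149  0.031] 14.823 63.719
[0.15, 0.18, 8.0] [-0.004, -0.0, -0.002]
[0.15, 0.19, 12.0] [-0.004, -0.0, -0.002]
[0.15, 0.2, 13.82] [-0.004, -0.0, -0.002]
wrist [[-10.4 -34.5  11.3]
 [ 10.4  69.8  27.6]]
scene [[-10.8 -65.9   6. ]
 [ 11.1  74.   28.1]]
```

Emit:
step_arm:
  commands: [0.1, 0.2, 4, -0.004, 0, 0, 0, 0.1, 0.2, 8, -0.004, 0, 0, 0, 0.1, 0.2, 11, -0.004, 0, 0, 0, 0.1, 0.2, 12.5, -0.004, 0, 0, 0, 0.1, 0.2, 13.2, -0.004, 0, 0, 0, 0.1, 0.2, 13.5, -0.004, 0, 0, 0, 0.1, 0.2, 13.7, -0.004, 0, 0, 0, 0.1, 0.2, 13.8, -0.004, 0, 0, 0, 0.1, 0.2, 13.8, -0.004, 0, 0, 0]

```text
clock: 17.2
eef_pos: [547.5, -268.7, 115.1]
tool_rot: [3.138, 0.002, 1.57]
force: [-2.7, 0.9, 7.0]
width: 14.8
gripper_force: 65.1
```

Run:
```python
from h import *
st(); d=grab('wrist');Bk=basket(pts(d))
m=(d['range_z']>0)&(abs(Bk[...,2]-25)<6)&(abs(Bk[...,:2]).max(-1)<60); q=Bk[m]
print(m.sum(),np.linalg.lstsq(np.c_[q[:,:2],np.ones(len(q))],q[:,2],rcond=None)[0].round(4))
```

```text
17.2 [ 547.528 -268.712  115.051] [3.138e+00 2.000e-03 1.570e+00] [ 0.573  0.723 -0.264  1.736  0.267  0.714  0.169] [-2.694  0.899  7.002] [0.744 0.909 0.022] 14.812 65.142
9970 [-2.70000e-03 -4.05000e-02  2.33905e+01]
```

Contact came about 3 mm early because the basket has rolled roughly 2.3° in the grip, with the +y side low. I lift a little, level it and set it down again.

Emit:
step_arm:
  commands: [0, 0, -0.6, 0, 0, 0, 0, 0, 0, -0.8, 0, 0.04, 0, 0, 0, 0, -0.8, 0, 0.04, 0, 0, 0, 0, -0.4, 0, 0.04, 0, 0, 0, 0, -0.1, 0, 0.04, 0, 0, 0, 0, 0.1, 0, 0.04, 0, 0, 0, 0, 0.2, 0, 0.04, 0, 0, 0, 0, 0.2, 0, 0.04, 0, 0]

```text
clock: 18.05
eef_pos: [547.7, -269.7, 112.8]
tool_rot: [3.137, -0.037, 1.57]
force: [-3.1, -1.9, 14.5]
width: 14.6
gripper_force: 66.2
```

Run:
```python
from h import *
st(); d=grab('wrist');P=pts(d);Bk=basket(P)
m=(d['range_z']>0)&(abs(Bk[...,2]-25)<6)&(abs(Bk[...,:2]).max(-1)<60); q=P[m]
print(m.sum(),np.linalg.lstsq(np.c_[q[:,:2]-[546,-269],np.ones(len(q))],q[:,2],rcond=None)[0].round(4),'level floor should be 29')
```

```text
18.05 [ 547.738 -269.747  112.783] [ 3.137 -0.037  1.57 ] [ 0.611  0.737 -0.294  1.718  0.241  0.733  0.208] [-3.142 -1.904 14.539] [0.25  0.898 0.158] 14.582 66.199
10107 [ 1.20000e-03 -1.70000e-03  2.87476e+01] level floor should be 29
```

Emit:
step_arm:
  commands: [0, 0, -0.1, 0, 0, 0, 0, 0, 0, -0.1, 0, 0, 0, 0.5, 0, 0, -0.1, 0, 0, 0, 1, 0, 0, -0.1, 0, 0, 0, 1, 0, 0, -0.1, 0, 0, 0, 1, 0, 0, -0.1, 0, 0, 0, 1, 0, 0, -1.5, 0, 0, 0, 1, 0, 0, -5, 0, 0, 0, 1, 0, 0, -9.5, 0, 0, 0, 1, 0, 0, -13, 0, 0, 0, 1]

```text
clock: 19.1
eef_pos: [547.3, -274.0, 243.8]
tool_rot: [3.137, -0.039, 1.571]
force: [0.7, -0.4, 0.8]
width: 85.8
gripper_force: 0.0
```

Run:
```python
from h import *
st()
d=grab('wrist');P=pts(d)
a=d['image'][...,::-1]; b=grab('top')['image'][...,::-1]; s=grab('scene')['image'][...,::-1]
cv2.imwrite('pics/w7.png',np.vstack([np.hstack([cv2.resize(a,(400,300)),cv2.resize(b,(400,300))]),np.hstack([cv2.resize(s[60:330,120:480],(400,300)),cv2.resize(s[200:350,280:440],(400,300))])]))
ok=d['range_z']>0; z=P[...,2]
m=ok&(z>26)&(z<32)&(abs(P[...,0]-545)<60)&(abs(P[...,1]+269)<60);q=P[m]
print(np.linalg.lstsq(np.c_[q[:,:2]-[546,-269],np.ones(len(q))],q[:,2],rcond=None)[0].round(4))
m=ok&(z>110)&(z<145)&(abs(P[...,0]-545)<60)&(abs(P[...,1]+269)<90);print(cv2.minAreaRect(P[m][:,:2].astype(np.float32)))
```

```text
19.1 [ 547.278 -273.962  243.768] [ 3.137 -0.039  1.571] [ 0.65   0.585 -0.343  1.594  0.176  1.006  0.264] [ 0.658 -0.437  0.763] [-0.094 -0.059  0.01 ] 85.761 0.0
[ 5.00000e-04 -5.00000e-04  2.87143e+01]
((548.00927734375, -272.3966979980469), (146.03057861328125, 16.017581939697266), 89.97720336914062)
```

View pics/w7.png

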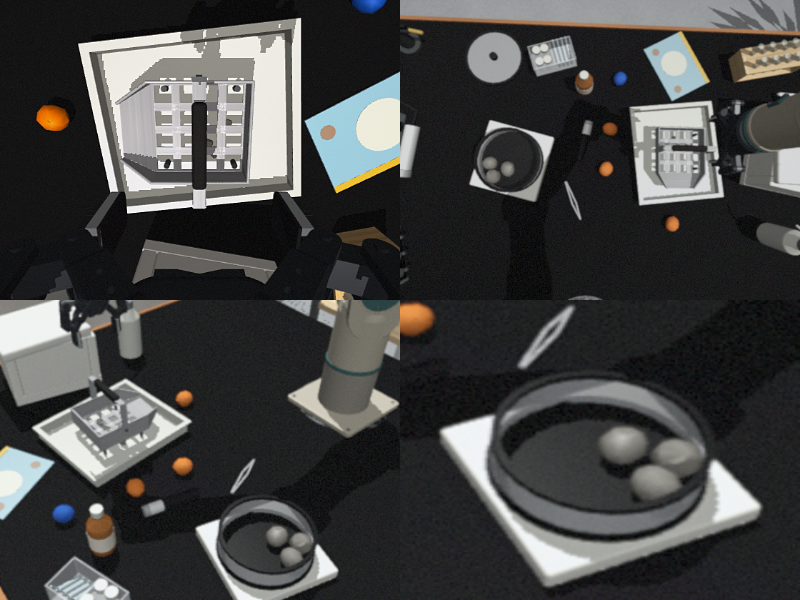

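The final pictures show the basket upright, level (floor at 28.7 mm) and empty in the tray, released. The three pebbles are in the chamber, and the tray, chamber, torch and bottle are in their places.

```bash
python3 -c "
from cell import ctrl
print(ctrl.finish_job())"
```

```text
the job is handed in; nothing more can be done
None
```

The job is handed in at about 19 s: all five gravel chips are in the tray, the three pebbles are in the chamber, the empty basket stands upright in the tray with the gripper clear, and the last pictures show nothing else moved.

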